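Seal-test a batch of pickle jars

TASK

Stand every delivered pickle jar upright in the middle of its own pad on the seal tester, with its red lid pressed fully home. Then twist the spring switch clockwise to its stop, hold it there for two seconds and let go so that it springs back, then twist it anticlockwise to its stop, hold it for two seconds and let go again, all while the jars stay on their pads. Finally put each jar upright in a cell of its own in the cardboard tray, lid still home, and leave the other things on the table where they are.

Things in the scene. Friction and masses are not known exactly. Their poses are not given: they have to be found in the camera images.
- jar1: small upright round jar of green pickles, glass 54 dia x 53 high, paper band, red press-on lid 48 dia x 14 high whose top is 66 mm over the underside plus its joint value; about 0.2 kg; delivered on a black mat 3 mm thick. Origin: centre of its underside, z up. Grip the glass. Two or three of jar1 to jar4 are there in any run, the rest are absent
- lid1 (a joint): how far the lid of jar1 stands up, m: 0 = pressed fully home, 0.011 = highest; starts 0.007 to 0.010. It slides along the jar's axis, held by a stiff fit: about 6 N moves it down
- jar2: small upright round jar of green pickles, glass 54 dia x 53 high, paper band, red press-on lid 48 dia x 14 high whose top is 66 mm over the underside plus its joint value; about 0.2 kg; delivered on a black mat 3 mm thick. Origin: centre of its underside, z up. Grip the glass. Two or three of jar1 to jar4 are there in any run, the rest are absent
- lid2 (a joint): how far the lid of jar2 stands up, m: 0 = pressed fully home, 0.011 = highest; starts 0.007 to 0.010. It slides along the jar's axis, held by a stiff fit: about 6 N moves it down
- jar3: small upright round jar of green pickles, glass 54 dia x 53 high, paper band, red press-on lid 48 dia x 14 high whose top is 66 mm over the underside plus its joint value; about 0.2 kg; delivered on a black mat 3 mm thick. Origin: centre of its underside, z up. Grip the glass. Two or three of jar1 to jar4 are there in any run, the rest are absent
- lid3 (a joint): how far the lid of jar3 stands up, m: 0 = pressed fully home, 0.011 = highest; starts 0.007 to 0.010. It slides along the jar's axis, held by a stiff fit: about 6 N moves it down
- jar4: small upright round jar of green pickles, glass 54 dia x 53 high, paper band, red press-on lid 48 dia x 14 high whose top is 66 mm over the underside plus its joint value; about 0.2 kg; delivered on a black mat 3 mm thick. Origin: centre of its underside, z up. Grip the glass. Two or three of jar1 to jar4 are there in any run, the rest are absent
- lid4 (a joint): how far the lid of jar4 stands up, m: 0 = pressed fully home, 0.011 = highest; starts 0.007 to 0.010. It slides along the jar's axis, held by a stiff fit: about 6 N moves it down
- tester: fixed seal tester: aluminium deck 20 high, from x = -80 to 100 mm and 290 wide (y), origin at table height under the middle pad; behind it (+x) a blue housing 75 high from x = 99 to 145 mm; in front (-x) a blue console 130 wide, 55 high, from x = -200 to -95 mm, which bears the switch. Its position and yaw vary
- pad0 (a point): centre of the top of a round pad on the tester's deck (black 70 mm ring about a grey 57 mm disc, flush), 20 mm above the table, at y = -85 mm of the tester
- pad1 (a point): centre of the top of a round pad on the tester's deck (black 70 mm ring about a grey 57 mm disc, flush), 20 mm above the table, at y = 0 mm of the tester
- pad2 (a point): centre of the top of a round pad on the tester's deck (black 70 mm ring about a grey 57 mm disc, flush), 20 mm above the table, at y = 85 mm of the tester
- switch (a joint): spring-centred rotary switch on the console, rad: 0 = centred (springs back when let go), +1.0 = clockwise stop seen from above (start), -1.0 = anticlockwise stop (stop). Turning torque up to about 0.12 N m
- switch_bar (a point): centre of the underside of the switch's black upright grip bar, 50 long (its x) x 14 wide (its y) x 26 high; on the turning axis, 63 mm above the table, 140 mm in front of the pads' row; white pointer at its +x end. Below it is a disc of 44 dia. Centred, the bar lies along the tester's x
- tray: fixed open cardboard shipping tray 250 (x) x 90 (y) x 26 high, walls 4, floor 4, with two dividers making three cells in a row along its x, each about 78 x 82; origin under its centre; on the other side of the tester from the black rubber mat that bears the jars
- cell0 (a point): centre of the floor of a cell of the tray, 4 mm above the table; cells 81 mm apart; walls rise 22 mm above it
- cell1 (a point): centre of the floor of a cell of the tray, 4 mm above the table; cells 81 mm apart; walls rise 22 mm above it
- cell2 (a point): centre of the floor of a cell of the tray, 4 mm above the table; cells 81 mm apart; walls rise 22 mm above it
- honey_jar: bystander, loose: squat closed honey jar, 68 dia x 100 high, amber with brass lid; origin: centre of its underside. Leave it alone
- scanner: bystander, loose: grey barcode scanner with an orange top patch, about 100 x 50 x 35; origin: centre of its underside. Leave it alone
- tape_roll: bystander, loose: roll of clear packing tape lying flat, 80 dia x 45 high; origin: centre of its underside. Leave it alone
- marker: bystander, loose: blue marker pen with white cap lying flat, 120 x 14 x 14; origin: centre of its underside. Leave it alone
- lid_stack: bystander, loose: three spare red lids stacked, 48 dia x 36 high; origin: centre of its underside. Leave it alone

How it is judged:
On the way, in this order (a step that is already met when the one before it is completed fails the run):
1. every jar present stands upright in the middle of a pad with its lid home (((horizontal distance between jar1 and pad0 below 0.018 m and z of jar1 in the frame of pad0 below 0.007 m) or (horizontal distance between jar1 and pad1 below 0.018 m and z of jar1 in the frame of pad1 below 0.007 m) or (horizontal distance between jar1 and pad2 below 0.018 m and z of jar1 in the frame of pad2 below 0.007 m)) and angle between each of jar1, jar2, jar3, jar4's own z axis and vertical below 0.12 rad and value of joint each of lid1, lid2, lid3, lid4 below 0.003 m and ((horizontal distance between jar2 and pad0 below 0.018 m and z of jar2 in the frame of pad0 below 0.007 m) or (horizontal distance between jar2 and pad1 below 0.018 m and z of jar2 in the frame of pad1 below 0.007 m) or (horizontal distance between jar2 and pad2 below 0.018 m and z of jar2 in the frame of pad2 below 0.007 m)) and ((horizontal distance between jar3 and pad0 below 0.018 m and z of jar3 in the frame of pad0 below 0.007 m) or (horizontal distance between jar3 and pad1 below 0.018 m and z of jar3 in the frame of pad1 below 0.007 m) or (horizontal distance between jar3 and pad2 below 0.018 m and z of jar3 in the frame of pad2 below 0.007 m)) and ((horizontal distance between jar4 and pad0 below 0.018 m and z of jar4 in the frame of pad0 below 0.007 m) or (horizontal distance between jar4 and pad1 below 0.018 m and z of jar4 in the frame of pad1 below 0.007 m) or (horizontal distance between jar4 and pad2 below 0.018 m and z of jar4 in the frame of pad2 below 0.007 m))), for 0.2 s.
2. switch at its clockwise stop and held there, all jars on their pads (all of step 1 and value of joint switch above 0.9 rad), for 1.5 s.
3. switch let go and back at centre (all of step 1 and value of joint switch between -0.12 and 0.12 rad and contact force between the fingers and tester below 0.1 N), for 0.1 s.
4. switch at its anticlockwise stop and held there, all jars on their pads (all of step 1 and value of joint switch below -0.9 rad), for 1.5 s.
5. switch let go and back at centre (all of step 3), for 0.1 s.
At the end, for the whole second after the job is handed in: every jar present stands upright (within 0.12 rad) on the floor of a cell of the tray, within 30 mm of its centre, at rest, lid within 3 mm of home; the switch is let go and centred (within 0.12 rad) (((horizontal distance between jar1 and cell0 below 0.03 m and z of jar1 in the frame of cell0 below 0.007 m) or (horizontal distance between jar1 and cell1 below 0.03 m and z of jar1 in the frame of cell1 below 0.007 m) or (horizontal distance between jar1 and cell2 below 0.03 m and z of jar1 in the frame of cell2 below 0.007 m)) and angle between each of jar1, jar2, jar3, jar4's own z axis and vertical below 0.12 rad and value of joint each of lid1, lid2, lid3, lid4 below 0.003 m and linear speed of each of jar1, jar2, jar3, jar4 below 0.03 m/s and ((horizontal distance between jar2 and cell0 below 0.03 m and z of jar2 in the frame of cell0 below 0.007 m) or (horizontal distance between jar2 and cell1 below 0.03 m and z of jar2 in the frame of cell1 below 0.007 m) or (horizontal distance between jar2 and cell2 below 0.03 m and z of jar2 in the frame of cell2 below 0.007 m)) and ((horizontal distance between jar3 and cell0 below 0.03 m and z of jar3 in the frame of cell0 below 0.007 m) or (horizontal distance between jar3 and cell1 below 0.03 m and z of jar3 in the frame of cell1 below 0.007 m) or (horizontal distance between jar3 and cell2 below 0.03 m and z of jar3 in the frame of cell2 below 0.007 m)) and ((horizontal distance between jar4 and cell0 below 0.03 m and z of jar4 in the frame of cell0 below 0.007 m) or (horizontal distance between jar4 and cell1 below 0.03 m and z of jar4 in the frame of cell1 below 0.007 m) or (horizontal distance between jar4 and cell2 below 0.03 m and z of jar4 in the frame of cell2 below 0.007 m)) and value of joint switch between -0.12 and 0.12 rad and contact force between the fingers and tester below 0.1 N); the robot touches nothing.
It fails at once if a bystander is moved more than 40 mm (distance of any of honey_jar, scanner, tape_roll, marker, lid_stack from where it was at the start of the episode above 0.04 m).
It fails at once if a jar falls off the table (height (world z) of any of jar1, jar2, jar3, jar4 below -0.05 m).
Of jar1, jar2, jar3, jar4 only 2 to 3 are there at a start; the rules pass over those that are not, and their reading is None.
At some moment in a run one of jar1, jar2, jar3, jar4 may be knocked a few centimetres aside while the robot is not near it.
It also fails if it takes over 210 s, if anything falls off the work surface, if the arm or the gripper's body presses on something with over 40 N, if the wrist force passes 120 N, or if a joint passes its speed limit or range.

ROBOT

A 6-joint arm with a two-finger parallel gripper is mounted at the origin on the work surface. World frame = base frame: x ahead of the robot, y to its left, z up, the work surface at z = 0. Lengths are in m, angles in rad, forces in N, time in s.
With the tool pointing down it reaches from about 0.375 to 0.9 m from the base axis. Payload 3.1 kg.
Tool frame: the origin (TCP) lies at the very end of the fingers, on their centre line; the grasp point (between the pads) lies 19 mm behind it; z points along the fingers, y is the line along which they close (so a half turn about z gives the same grasp; the last joint's range is limited). The gripper opens to 85 mm and grips with 20 to 120 N. Pads are 22 mm wide; open, the fingers measure 114 mm over their backs; the gripper's body (76 mm by 85 mm) begins 54 mm behind the grasp point. The pads swing forward as they close: fully open they stand 13 mm farther back than shut.
Start: joints at [-1.47, 0.527, 1.433, -0, 1.181, -0.178], TCP at [0.172, -0.601, 0.231] pointing down, gripper open.
Joint ranges: [-3.08, 3.08], [-0.75, 2.2], [0.22, 2.44], [-1.43, 4.57], [0, 2.65], [-2.85, 2.85]. Speed limits (rad/s): [2.79, 2.79, 3.14, 3.14, 3.14, 3.14].

INTERFACE

Orientations are given as a unit quaternion [x, y, z, w].
In Python, from station import manip, vision gives the robot as it stands.
- The arm moves only by the tool drive_tool, never from a script. Its argument "deltas" is a list that holds one entry, the list of rows, each a list of 4 numbers: the shift along the tool's x, y, z in mm, then the turn about the tool's z in rad. A call has 1 to 5 rows; each row is the pose to reach, as a shift and turn from the pose commanded when the call began, along the tool's axes at that moment; what a row does not reach only later rows make up. A row lasts 1/12 s, in which the tool goes at most 41.7 mm and 7.16 degrees, less where a joint would pass 70% of its speed; a pose out of reach is approached as far as the arm can. A call with a gripper value outside its range is refused whole. "jaw" is the finger opening in mm, from 0 to 85.4, set as the call begins (left out, the last holds). The fingers move at their own pace and stop on an object; "force" is the grip in N (left out, the last holds). Time passes only in rows, so rows that repeat a pose let the fingers close. It gives the time, the measured TCP pose, the force, the opening and the grip force at its end, in the units of the state.
- manip.sense(): the state, without advancing time (a new reading comes with each control period).
- vision.snapshot(name): name is "scene" or "top" or "wrist"; returns the picture (384x512x3 uint8, red, green, blue); there is no depth.
- vision.camera_model(name): a dict with "camera_matrix" (3x3 intrinsics, pixels), "rvec" (rotation vector, rad) and "tvec" (3), from world to camera coordinates, as OpenCV has them. Camera axes: x right, y down, z forward; pixel columns grow to the right and rows downward; lengths in m; the calibration is good to about 2 mm. The wrist camera is an equidistant fisheye: a pixel r from the principal point sees the ray r / f radians off the axis. A picture is of the moment at which its call begins: read the wrist's pose just before it. camera_model takes no time and is no camera call; for the wrist camera it gives the pose at the moment of the call.
- manip.sign_off(): hands the job in; it is judged then, once.
The state is a dict: "t": time; "q": joint angles; "qd": joint speeds; "tau": joint torques, N m; "tcp_pos": TCP position; "tool_rot": TCP orientation; "force": force on the tool from outside, world axes, zero at the start; "ft_torque": the same for the moment, N m; "finger_gap": opening from 0.0 (shut) to 1.0 (fully open); "gripper_force": force on a finger pad.
Only numpy, scipy, OpenCV 4.12 (cv2) and the standard library are available. Lean on these libraries where they do the work, as an engineer would, in place of code of your own. Each camera call takes 0.05 s, during which the arm holds its last target. There are 200 camera calls.

## Working session

There is one attempt and no reset: what is moved stays moved. The work goes in short steps, Python scripts to look and compute and a tool call to move; the robot and the scene stay as the last step left them, time stands still between calls to the robot, and variables do not carry over. Pictures are saved under pics/ and viewed, at most 14 in all, crops included, and the job is handed in when it is done.

Besides the shell and the picture viewer there is one more tool, called after ">>>" as name(argument=value, ...) on one line, values as JSON. drive_tool: Moves the arm, as the interface text tells. Its arguments: {"type":"object","properties":{"deltas":{"type":"array"},"jaw":{"type":"number"},"force":{"type":"number"}},"required":["deltas"]}

```bash
ls; mkdir -p pics; python3 - <<'E'
from station import manip, vision
import cv2
print(manip.sense())
for n in("scene","top"):
    im=vision.snapshot(n); cv2.imwrite(f"pics/{n}0.png",cv2.resize(im[:,:,::-1],(800,600),interpolation=cv2.INTER_CUBIC))
    print(vision.camera_model(n))
E
```

```text
pics
{'t': 0.0, 'q': array([-1.47047827e+00,  5.28477862e-01,  1.43388210e+00,  2.17222032e-05,
        1.18141092e+00, -1.78485296e-01]), 'qd': array([-2.39814712e-05,  7.74965109e-04,  5.83560755e-04,  1.13034231e-03,
        2.19901473e-04, -1.85027051e-03]), 'tau': array([-7.38199697e-05, -4.42348588e+01, -1.78027636e+01, -2.02408773e-04,
        8.36185209e-03,  6.38294708e-06]), 'tcp_pos': array([ 0.17197433, -0.60013794,  0.23033286]), 'tool_rot': array([ 9.90299298e-01,  1.38946444e-01,  5.25915115e-05, -1.08788804e-03]), 'force': array([ 0.05703058, -0.43752184, -0.01818253]), 'ft_torque': array([ 0.00779047,  0.029492  , -0.00538807]), 'gripper_force': 0.0, 'finger_gap': 1.0011911983257191}
{'camera_matrix': array([[378.17995831,   0.        , 252.31746228],
       [  0.        , 378.17995831, 186.87730473],
       [  0.        ,   0.        ,   1.        ]]), 'rvec': array([ 0.95177471,  2.63148204, -0.87849267]), 'tvec': array([ 0.44781251, -0.26384236,  1.38086753])}
{'camera_matrix': array([[496.89507799,   0.        , 256.57963968],
       [  0.        , 496.89507799, 189.06534412],
       [  0.        ,   0.        ,   1.        ]]), 'rvec': array([ 2.11875083, -2.18376383,  0.1466801 ]), 'tvec': array([0.03018015, 0.57789681, 1.38738578])}
```

View pics/top0.png

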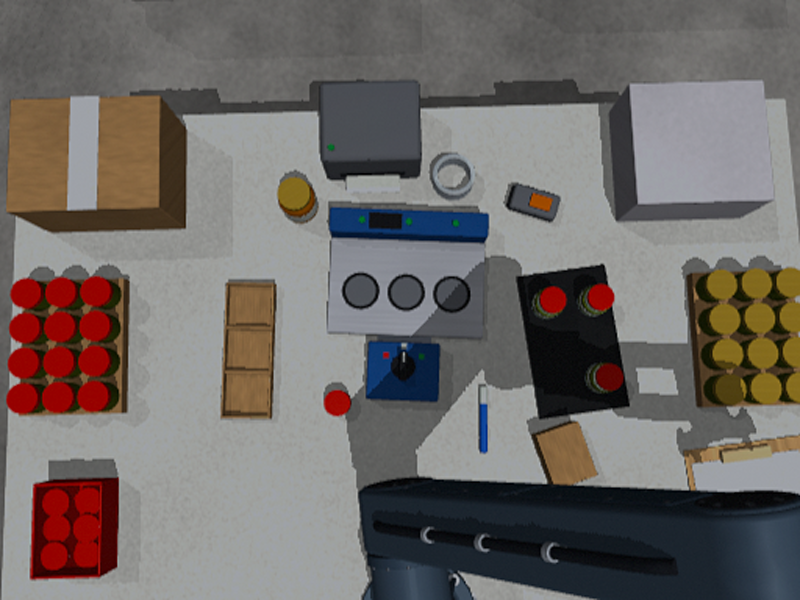

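View pics/scene0.png

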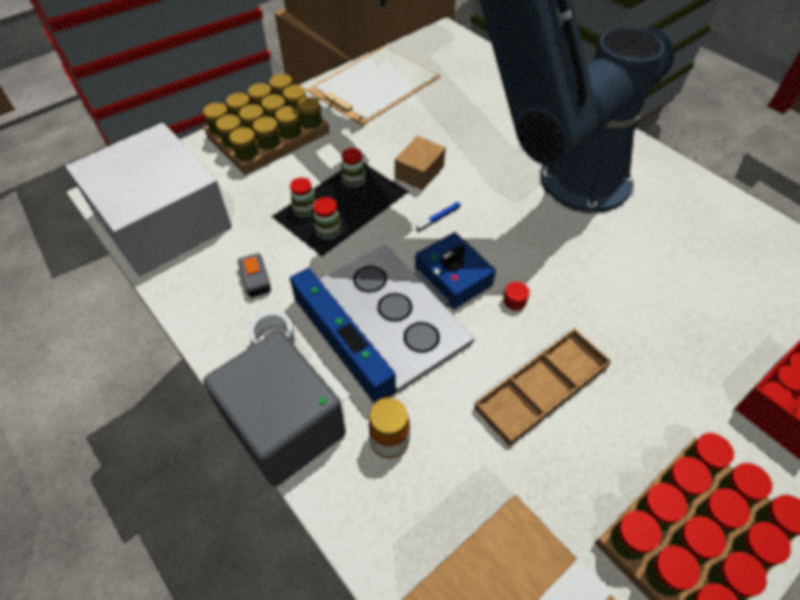

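The top view shows three jar lids at (553,300), (600,297) and (607,377). The pads are at (361,291), (406,292) and (452,294), the switch is at (404,362), and the cells are at (251,303), (249,349) and (247,393).

```bash
cat > h.py <<'E'
from station import manip, vision
import cv2, numpy as np
from scipy.spatial.transform import Rotation as R
def to_world(cam,uv,z):
    K=cam['camera_matrix'];Rm=cv2.Rodrigues(np.array(cam['rvec']))[0];t=np.array(cam['tvec'])
    d=Rm.T@np.linalg.inv(K)@np.array([uv[0],uv[1],1.]);c=-Rm.T@t
    return c+d*(z-c[2])/d[2]
def red(im):
    h=cv2.cvtColor(im,cv2.COLOR_RGB2HSV)
    m=(((h[...,0]<8)|(h[...,0]>172))&(h[...,1]>150)&(h[...,2]>50)).astype(np.uint8)
    n,l,s,c=cv2.connectedComponentsWithStats(m)
    return [(c[i].round(1),s[i]) for i in range(1,n) if s[i,4]>60]
def delta(p,yaw=None):
    "world target -> shift in tool axes (mm)"
    s=manip.sense();r=R.from_quat(s['tool_rot'])
    return (r.inv().apply(np.array(p)-s['tcp_pos'])*1000).round(1)
def tyaw():
    r=R.from_quat(manip.sense()['tool_rot']).as_matrix(); return np.arctan2(r[1,1],r[0,1]) # world angle of tool y
E
python3 - <<'E'
from h import *
im=vision.snapshot("top");cam=vision.camera_model("top")
for c,s in red(im):
    print(c,s,to_world(cam,c,.077).round(4))
f=.64
for n,p,z in [("pad",(361,291),.02),("pad",(406,292),.02),("pad",(452,294),.02),("sw",(404,362),.089),("cell",(251,303),.004),("cell",(249,349),.004),("cell",(247,393),.004),("marker0",(483,385),.014),("marker1",(484,451),.014),("lids",(337,403),.036),("honey",(295,190),.1),("mat",(518,278),.003),("mat",(605,265),.003),("mat",(628,405),.003),("mat",(541,416),.003)]:
    print(n,to_world(cam,np.array(p)*f,z).round(4))
print(R.from_quat(manip.sense()['tool_rot']).as_matrix().round(2))
cv2.imwrite("pics/c1.png",cv2.resize(im[125:275,130:410,::-1],(784,420),interpolation=cv2.INTER_CUBIC))
E
```

```text
[ 61.1 186.2] [ 51 177  21  20 325] [0.5981 0.5593 0.077 ]
[ 17.  187.6] [  7 178  21  20 319] [0.5978 0.6826 0.077 ]
[ 39.  186.9] [ 29 178  21  19 326] [0.598  0.6211 0.077 ]
[384.1 189.6] [376 181  17  18 235] [ 0.5611 -0.3431  0.077 ]
[353.6 191.3] [345 183  18  18 245] [ 0.5589 -0.2578  0.077 ]
[ 38.2 208.8] [ 28 199  22  20 338] [0.5364 0.6215 0.077 ]
[ 60.7 208.3] [ 51 198  21  21 338] [0.5359 0.559  0.077 ]
[ 16.1 209.6] [  6 200  21  20 329] [0.5361 0.6829 0.077 ]
[ 26.6 231.6] [  5 221  44  22 680] [0.4741 0.6518 0.077 ]
[ 60.1 230.7] [ 50 221  21  20 336] [0.4738 0.5592 0.077 ]
[389.9 241. ] [382 233  17  17 240] [ 0.418  -0.3499  0.077 ]
[ 59.6 253.2] [ 49 243  22  21 342] [0.412  0.5591 0.077 ]
[ 14.5 254.7] [  4 245  22  20 339] [0.4117 0.6829 0.077 ]
[ 36.9 253.8] [ 27 244  21  20 342] [0.4123 0.6215 0.077 ]
[215.6 257.4] [207 250  18  16 219] [0.3877 0.1309 0.077 ]
[ 47.4 337. ] [  20  306   56   65 3182] [0.1894 0.5867 0.077 ]
pad [0.5917 0.0868 0.02  ]
pad [0.5873 0.003  0.02  ]
pad [ 0.5809 -0.0826  0.02  ]
sw [0.4539 0.011  0.089 ]
cell [0.5775 0.2949 0.004 ]
cell [0.4911 0.299  0.004 ]
cell [0.4097 0.303  0.004 ]
marker0 [ 0.411  -0.1334  0.014 ]
marker1 [ 0.2917 -0.1299  0.014 ]
lids [0.3863 0.1341 0.036 ]
honey [0.7666 0.1968 0.1   ]
mat [ 0.61   -0.2096  0.003 ]
mat [ 0.6299 -0.3755  0.003 ]
mat [ 0.3664 -0.4008  0.003 ]
mat [ 0.3512 -0.239   0.003 ]
[[ 0.96  0.28 -0.  ]
 [ 0.28 -0.96  0.  ]
 [ 0.   -0.   -1.  ]]
```

View pics/c1.png

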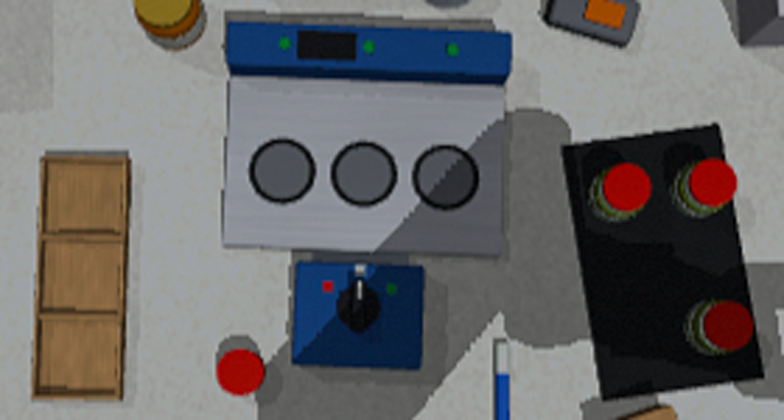

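Crop: the pads sit at (282,171), (363,173) and (445,177), the tray outline at x 32–130, y 155–400, and the switch bar at about (359,293). Next I plan the target list.

```bash
cat >> h.py <<'E'
YAW=-0.064
ty=np.array([-np.sin(YAW),np.cos(YAW)]); tx=np.array([np.cos(YAW),np.sin(YAW)])
P1=np.array([.5868,.0024])
def uv(p): # mm, along tester y, tester x, from pad1
    d=np.array(p[:2])-P1; return (np.array([d@ty,d@tx])*1000).round(1)
def jars():
    im=vision.snapshot("top");cam=vision.camera_model("top")
    return [(c,int(s[4]),to_world(cam,c,z:=.076).round(4),uv(to_world(cam,c,z))) for c,s in red(im) if 160<c[0]<440]
E
python3 - <<'E'
from h import *
cam=vision.camera_model("top")
for n,p,z in [("tray",(41,155),.026),("tray",(130,155),.026),("tray",(123,400),.026),("tray",(32,400),.026),("traymid",(81.5,277.5),.026),("bar",(359,293),.089),("ptr",(361,270),.085)]:
    w=to_world(cam,np.array(p)/2.8+[130,125],z);print(n,w.round(4),uv(w))
for j in jars(): print(*j)
s=manip.sense();print(uv(s['tcp_pos']),s['tcp_pos'],tyaw())
print(delta([.5589,-.2578,.2]))
E
```

```text
tray [0.6157 0.337  0.026 ] [335.8   7.5]
tray [0.6129 0.2447 0.026 ] [243.5  10.6]
tray [0.3619 0.2539 0.026 ] [ 236.6 -240.5]
tray [0.3647 0.3461 0.026 ] [ 328.8 -243.6]
traymid [0.4873 0.2955 0.026 ] [ 286.1 -118. ]
bar [0.4595 0.0117 0.089 ] [   1.2 -127.7]
ptr [0.4822 0.0091 0.085 ] [  -0.  -104.8]
[384.1 189.6] 234 [ 0.5612 -0.3434  0.076 ] [-346.7   -3.4]
[353.6 191.3] 245 [ 0.559  -0.2579  0.076 ] [-261.6  -11.1]
[389.9 241. ] 240 [ 0.418  -0.3501  0.076 ] [-362.6 -145.9]
[215.6 257.4] 219 [0.3877 0.131  0.076 ] [ 115.6 -206.9]
[-628.1 -375.4] [ 0.17196596 -0.60042826  0.23069444] -1.2920418913334297
[ 466.3 -222.9   31.1]
```

>>> drive_tool(deltas=[[[35,-17,2],[70,-34,4],[105,-50,6],[140,-67,8],[175,-84,10]]], jaw=0)

```text
schema error: expected 4 numbers
```

>>> drive_tool(deltas=[[[35,-17,2,0],[70,-34,4,0],[105,-50,6,0],[140,-67,8,0],[175,-84,10,0]]], jaw=0)

```text
t: 0.62
tcp_pos: [0.3181, -0.4706, 0.2211]
tool_rot: [0.99, 0.139, 0.0, -0.0]
force: [0.4, -0.1, 0.0]
finger_gap: 0.302
gripper_force: 0.0
```

>>> drive_tool(deltas=[[[35,-17,2,0],[70,-34,4,0],[105,-50,6,0],[140,-67,8,0],[175,-84,10,0]]])

```text
t: 1.03
tcp_pos: [0.4634, -0.3415, 0.2112]
tool_rot: [0.99, 0.139, -0.0, -0.0]
force: [0.9, -0.4, 0.6]
finger_gap: 0.004
gripper_force: 0.0
```

>>> drive_tool(deltas=[[[30,-14,2,-0.12],[60,-28,4,-0.24],[90,-42,6,-0.36],[116,-55,8,-0.48],[116,-55,10,-0.6]]])

```text
t: 1.45
tcp_pos: [0.5623, -0.2541, 0.2011]
tool_rot: [0.903, 0.43, 0.001, -0.0]
force: [0.3, -1.1, -0.4]
finger_gap: 0.001
gripper_force: 0.0
```

>>> drive_tool(deltas=[[[0,0,0,-0.12],[0,0,0,-0.24],[0,0,0,-0.36],[0,0,0,-0.48],[0,0,0,-0.6]]])

```text
t: 1.87
tcp_pos: [0.5586, -0.258, 0.201]
tool_rot: [0.737, 0.676, -0.0, -0.0]
force: [0.6, -0.5, -0.0]
finger_gap: 0.002
gripper_force: 0.0
```

>>> drive_tool(deltas=[[[0,0,35,-0.028],[0,0,70,-0.028],[0,0,105,-0.028],[0,0,119,-0.028],[0,0,124,-0.028]]])

```text
t: 2.28
tcp_pos: [0.5566, -0.2568, 0.0742]
tool_rot: [0.729, 0.684, -0.001, -0.003]
force: [-1.8, 1.3, 6.0]
finger_gap: 0.003
gripper_force: 3.0
```

>>> drive_tool(deltas=[[[0,0,3,0],[0,0,6,0],[0,0,8,0],[0,0,9,0],[0,0,9,0]]])

```text
t: 2.7
tcp_pos: [0.5585, -0.2579, 0.0702]
tool_rot: [0.729, 0.684, -0.0, -0.0]
force: [-3.3, 1.8, 5.1]
finger_gap: -0.002
gripper_force: 2.3
```

```bash
python3 -c "
from h import *
s=manip.sense();print(s['tcp_pos'],s['force'],tyaw(),uv(s['tcp_pos']))"
```

```text
[ 0.55845224 -0.25789303  0.07016012] [-3.25765738  1.82774382  5.05437925] -0.06379619760307131 [-261.6  -11.6]
```

>>> drive_tool(deltas=[[[0,0,2,0],[0,0,4,0],[0,0,4,0]]])

```text
t: 2.95
tcp_pos: [0.5575, -0.2572, 0.0693]
tool_rot: [0.729, 0.684, -0.0, -0.001]
force: [-7.3, 4.4, 23.8]
finger_gap: 0.0
gripper_force: 11.7
```

>>> drive_tool(deltas=[[[0,0,-20,0],[0,0,-40,0],[0,0,-40,0],[0,0,-40,0],[0,0,-40,0]]], jaw=85)

```text
t: 3.37
tcp_pos: [0.5589, -0.2584, 0.1049]
tool_rot: [0.729, 0.684, 0.0, 0.001]
force: [0.0, -0.4, 0.0]
finger_gap: 0.708
gripper_force: 0.0
```

>>> drive_tool(deltas=[[[0,0,0,0],[0,0,0,0],[0,0,25,0],[0,0,50,0],[0,0,78,0]]])

```text
t: 3.78
tcp_pos: [0.5591, -0.2585, 0.0257]
tool_rot: [0.729, 0.684, 0.0, 0.001]
force: [-0.6, 0.2, -0.8]
finger_gap: 0.997
gripper_force: 0.0
```

>>> drive_tool(deltas=[[[0,0,0,0],[0,0,0,0],[0,0,0,0],[0,0,0,0],[0,0,0,0]]], jaw=40, force=40)

```text
t: 4.2
tcp_pos: [0.5596, -0.2588, 0.0277]
tool_rot: [0.729, 0.684, 0.0, 0.001]
force: [-0.4, -0.6, -2.0]
finger_gap: 0.623
gripper_force: 42.2
```

>>> drive_tool(deltas=[[[0,0,-35,0],[0,0,-70,0],[0,0,-105,0],[0,0,-118,0],[20,1,-118,0]]])

```text
t: 4.62
tcp_pos: [0.5647, -0.2437, 0.1506]
tool_rot: [0.73, 0.683, 0.001, 0.008]
force: [0.9, -1.5, -2.9]
finger_gap: 0.618
gripper_force: 43.4
```

>>> drive_tool(deltas=[[[35,1,0,0],[70,3,0,0],[105,5,0,0],[140,6,0,0],[175,7,0,0]]])

```text
t: 5.03
tcp_pos: [0.5794, -0.0627, 0.1455]
tool_rot: [0.73, 0.684, 0.001, 0.001]
force: [0.2, 0.6, -1.2]
finger_gap: 0.617
gripper_force: 43.4
```

>>> drive_tool(deltas=[[[35,1,0,0],[70,2,0,0],[105,3,0,0],[135,3,0,0],[152,3,0,0]]])

```text
t: 5.45
tcp_pos: [0.5918, 0.0911, 0.1455]
tool_rot: [0.728, 0.685, 0.001, 0.0]
force: [-0.1, -0.8, -2.5]
finger_gap: 0.618
gripper_force: 43.4
```

>>> drive_tool(deltas=[[[0,0,0,0],[0,0,35,0],[0,0,65,0],[0,0,85,0],[0,0,94,0]]])

```text
t: 5.87
tcp_pos: [0.5901, 0.0868, 0.0482]
tool_rot: [0.729, 0.684, -0.002, -0.001]
force: [-0.4, -0.8, -1.9]
finger_gap: 0.616
gripper_force: 43.5
```

>>> drive_tool(deltas=[[[0,0,2,0],[0,0,4,0],[0,0,6,0],[0,0,6,0]]])

```text
t: 6.2
tcp_pos: [0.5929, 0.0871, 0.0455]
tool_rot: [0.729, 0.684, 0.001, 0.001]
force: [-0.1, 0.7, -2.2]
finger_gap: 0.622
gripper_force: 43.5
```

```bash
python3 -c "
from h import *
s=manip.sense();print(s['tcp_pos'],s['force'],tyaw(),uv(s['tcp_pos']))
im=vision.snapshot('wrist');cv2.imwrite('pics/w1.png',im[:,:,::-1])
im=vision.snapshot('scene');cv2.imwrite('pics/s1.png',cv2.resize(im[100:300,160:360,::-1],(600,600),interpolation=cv2.INTER_CUBIC))"
```

```text
[0.59290809 0.08711216 0.04552898] [-0.11866696  0.67952403 -2.20528934] -0.06423515082602577 [84.9  0.7]
```

View pics/s1.png

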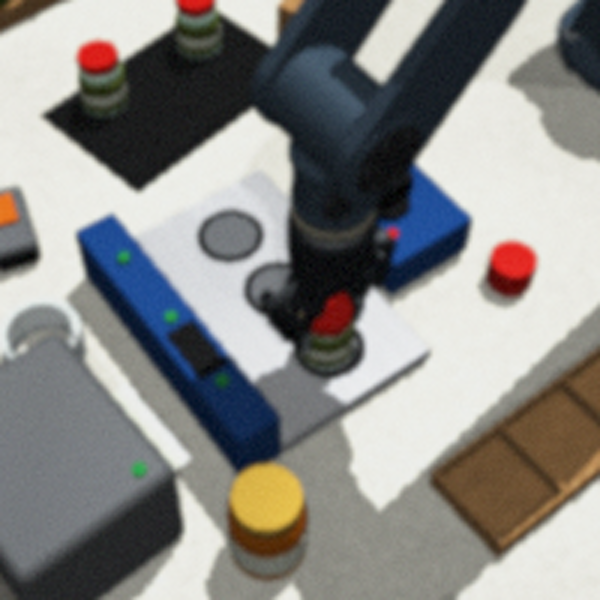

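The scene crop shows jar A gripped over pad 2 at (330,350), centred and about 1 mm above it. I'll lower it, release, and check.

>>> drive_tool(deltas=[[[0,0,1,0],[0,0,2,0],[0,0,2,0]]])

```text
t: 6.55
tcp_pos: [0.5925, 0.0873, 0.0436]
tool_rot: [0.729, 0.684, 0.001, 0.001]
force: [-0.9, -0.8, 4.1]
finger_gap: 0.618
gripper_force: 43.9
```

>>> drive_tool(deltas=[[[0,0,0,0],[0,0,0,0],[0,0,0,0],[0,0,0,0]]], jaw=85)

```text
t: 6.88
tcp_pos: [0.5919, 0.0874, 0.0423]
tool_rot: [0.729, 0.684, 0.0, 0.0]
force: [0.6, 0.4, -0.3]
finger_gap: 0.997
gripper_force: 0.0
```

>>> drive_tool(deltas=[[[0,0,-35,0],[0,0,-70,0],[0,0,-98,0],[-35,0,-98,0],[-70,0,-98,0]]], jaw=0)

```text
t: 7.3
tcp_pos: [0.589, 0.0183, 0.1428]
tool_rot: [0.728, 0.686, 0.002, 0.002]
force: [-0.4, -0.3, -1.2]
finger_gap: 0.289
gripper_force: 0.0
```

>>> drive_tool(deltas=[[[-37,0,0,0],[-74,0,0,0],[-111,-1,0,0],[-148,-2,0,0],[-185,-3,0,0]]])

```text
t: 7.72
tcp_pos: [0.572, -0.1685, 0.1402]
tool_rot: [0.729, 0.684, -0.0, -0.0]
force: [0.8, 0.3, 1.0]
finger_gap: 0.005
gripper_force: 0.0
```

```bash
python3 -c "
from h import *
for j in jars(): print(*j)
s=manip.sense();print(s['tcp_pos'],s['force'],tyaw(),uv(s['tcp_pos']))"
```

```text
[229.9 181.5] 223 [0.5972 0.0869 0.076 ] [85.  5.]
[384.2 189.6] 233 [ 0.5612 -0.3437  0.076 ] [-347.    -3.4]
[390.  240.8] 250 [ 0.4185 -0.3504  0.076 ] [-362.9 -145.4]
[ 0.5727701  -0.17640736  0.14048724] [ 1.00470876 -3.78501672  0.36814344] -0.06798387720511935 [-179.3   -2.6]
```

>>> drive_tool(deltas=[[[-37,0,0,0],[-74,0,0,0],[-111,0,0,0],[-148,0,0,0],[-177,0,0,0]]])

```text
t: 8.18
tcp_pos: [0.5609, -0.3464, 0.1402]
tool_rot: [0.73, 0.684, -0.0, 0.001]
force: [1.1, 0.7, 0.2]
finger_gap: 0.001
gripper_force: 0.0
```

>>> drive_tool(deltas=[[[0,0,0,0],[0,0,0,0],[0,0,30,0],[0,0,50,0],[0,0,60,0]]])

```text
t: 8.6
tcp_pos: [0.5597, -0.3403, 0.0776]
tool_rot: [0.729, 0.685, -0.0, -0.003]
force: [-0.6, 0.8, -0.1]
finger_gap: -0.004
gripper_force: 0.0
```

>>> drive_tool(deltas=[[[0,0,4,0],[0,0,8,0],[0,0,12,0],[0,0,16,0],[0,0,16,0]]])

```text
t: 9.02
tcp_pos: [0.561, -0.3412, 0.0693]
tool_rot: [0.729, 0.685, 0.0, -0.001]
force: [-6.4, 6.8, 21.9]
finger_gap: -0.005
gripper_force: 10.7
```

>>> drive_tool(deltas=[[[0,0,-20,0],[0,0,-40,0],[0,0,-40,0],[0,0,-40,0],[0,0,-40,0]]], jaw=85)

```text
t: 9.43
tcp_pos: [0.5613, -0.343, 0.1045]
tool_rot: [0.729, 0.684, 0.0, 0.0]
force: [-0.1, 1.2, 0.4]
finger_gap: 0.706
gripper_force: 0.0
```

>>> drive_tool(deltas=[[[0,0,0,0],[0,0,0,0],[0,0,25,0],[0,0,50,0],[0,0,78,0]]])

```text
t: 9.85
tcp_pos: [0.5616, -0.3439, 0.0257]
tool_rot: [0.729, 0.684, 0.0, 0.001]
force: [0.1, -0.8, 0.6]
finger_gap: 0.995
gripper_force: 0.0
```

>>> drive_tool(deltas=[[[0,0,0,0],[0,0,0,0],[0,0,0,0],[0,0,0,0],[0,0,0,0]]], jaw=40)

```text
t: 10.27
tcp_pos: [0.5621, -0.3442, 0.0278]
tool_rot: [0.729, 0.684, 0.0, 0.001]
force: [0.3, -0.1, -2.6]
finger_gap: 0.621
gripper_force: 42.2
```

>>> drive_tool(deltas=[[[0,0,-35,0],[0,0,-70,0],[0,0,-105,0],[0,0,-118,0],[20,0,-118,0]]])

```text
t: 10.68
tcp_pos: [0.5661, -0.3298, 0.1512]
tool_rot: [0.73, 0.683, 0.0, 0.008]
force: [-0.1, -1.1, -1.8]
finger_gap: 0.618
gripper_force: 43.5
```

>>> drive_tool(deltas=[[[35,1,0,0],[70,1,0,0],[105,2,0,0],[140,2,0,0],[175,3,0,0]]])

```text
t: 11.1
tcp_pos: [0.5767, -0.1477, 0.1455]
tool_rot: [0.73, 0.684, 0.0, 0.001]
force: [0.6, -0.1, -2.4]
finger_gap: 0.62
gripper_force: 43.5
```

>>> drive_tool(deltas=[[[35,0,0,0],[70,0,0,0],[105,0,0,0],[135,0,0,0],[152,0,0,0]]])

```text
t: 11.52
tcp_pos: [0.5862, 0.0062, 0.1455]
tool_rot: [0.729, 0.685, 0.001, 0.0]
force: [0.4, -0.3, -2.7]
finger_gap: 0.615
gripper_force: 43.5
```

>>> drive_tool(deltas=[[[0,0,0,0],[0,0,35,0],[0,0,65,0],[0,0,85,0],[0,0,94,0]]])

```text
t: 11.93
tcp_pos: [0.585, 0.0022, 0.0483]
tool_rot: [0.729, 0.684, -0.001, -0.001]
force: [-0.3, 0.6, -3.0]
finger_gap: 0.617
gripper_force: 43.6
```

>>> drive_tool(deltas=[[[0,0,2,0],[0,0,4,0],[0,0,6,0],[0,0,8,0],[0,0,8,0]]])

```text
t: 12.35
tcp_pos: [0.5877, 0.0022, 0.0437]
tool_rot: [0.729, 0.684, 0.001, 0.001]
force: [1.8, -0.8, -0.8]
finger_gap: 0.622
gripper_force: 43.6
```

>>> drive_tool(deltas=[[[0,0,0,0],[0,0,0,0],[0,0,0,0],[0,0,0,0],[0,0,0,0]]], jaw=85)

```text
t: 12.77
tcp_pos: [0.5865, 0.0026, 0.0425]
tool_rot: [0.729, 0.684, 0.0, 0.0]
force: [0.8, -0.0, -0.1]
finger_gap: 0.993
gripper_force: 0.0
```

>>> drive_tool(deltas=[[[0,0,-35,0],[0,0,-70,0],[0,0,-98,0],[-35,0,-98,0],[-70,0,-98,0]]], jaw=0)

```text
t: 13.18
tcp_pos: [0.5835, -0.0667, 0.1429]
tool_rot: [0.728, 0.686, 0.001, 0.002]
force: [-0.1, -0.2, -0.5]
finger_gap: 0.291
gripper_force: 0.0
```

>>> drive_tool(deltas=[[[-37,-14,0,0],[-74,-28,0,0],[-111,-42,0,0],[-148,-56,0,0],[-185,-70,0,0]]])

```text
t: 13.6
tcp_pos: [0.4992, -0.2489, 0.1404]
tool_rot: [0.729, 0.684, 0.0, -0.0]
force: [0.5, -0.4, 1.0]
finger_gap: 0.0
gripper_force: 0.0
```

```bash
python3 -c "
from h import *
for j in jars(): print(*j)
s=manip.sense();print(s['tcp_pos'],s['force'],tyaw(),uv(s['tcp_pos']))"
```

```text
[229.9 181.5] 223 [0.5972 0.0869 0.076 ] [85.  5.]
[260.7 182.3] 222 [0.5923 0.0007 0.076 ] [-1.4  5.6]
[215.5 257.5] 217 [0.3874 0.1312 0.076 ] [ 115.8 -207.2]
[ 0.49734102 -0.25625538  0.1404848 ] [-0.54816283 -2.24520804  0.14039084] -0.06805845038762505 [-263.8  -72.7]
```

>>> drive_tool(deltas=[[[-30,-20,0,0],[-60,-40,0,0],[-90,-60,0,0],[-108,-75,0,0],[-108,-75,0,0]]])

```text
t: 14.07
tcp_pos: [0.4162, -0.3541, 0.1404]
tool_rot: [0.731, 0.682, -0.001, 0.001]
force: [0.1, -0.0, 0.1]
finger_gap: -0.004
gripper_force: 0.0
```

```bash
python3 -c "
from h import *
print(vision.camera_model('wrist'))
im=vision.snapshot('wrist');cv2.imwrite('pics/w2.png',im[:,:,::-1])
s=manip.sense();print(s['tcp_pos'],uv(s['tcp_pos']))"
```

```text
{'camera_matrix': array([[297.31863964,   0.        , 252.62070615],
       [  0.        , 297.31863964, 191.88988487],
       [  0.        ,   0.        ,   1.        ]]), 'rvec': array([-2.82869114,  0.09733113,  0.01424841]), 'tvec': array([-0.43918721, -0.32143324,  0.19351233])}
[ 0.41724879 -0.35215779  0.14032748] [-364.7 -146.5]
```

View pics/w2.png

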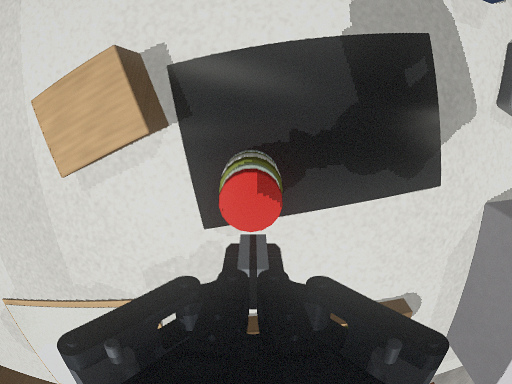

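The wrist view shows jar C's lid at (251,199), still on the mat. I'll verify its position numerically.

```bash
cat >> h.py <<'E'
def wrist_world(cam,px,z):
    K=cam['camera_matrix'];x=(px[0]-K[0,2])/K[0,0];y=(px[1]-K[1,2])/K[1,1];r=np.hypot(x,y)+1e-9
    d=np.array([np.sin(r)*x/r,np.sin(r)*y/r,np.cos(r)])
    Rm=cv2.Rodrigues(np.array(cam['rvec']))[0];d=Rm.T@d;c=-Rm.T@np.array(cam['tvec']);return c+d*(z-c[2])/d[2]
E
python3 -c "
from h import *
cam=vision.camera_model('wrist');w=wrist_world(cam,(251,199),.077);print(w,uv(w))"
```

```text
[ 0.41616241 -0.3457456   0.077     ] [-358.3 -148. ]
```

>>> drive_tool(deltas=[[[1,0,0,0],[1,0,30,0],[1,0,50,0],[1,0,60,0]]])

```text
t: 14.45
tcp_pos: [0.4185, -0.3468, 0.0784]
tool_rot: [0.729, 0.685, 0.0, -0.002]
force: [-0.6, 1.0, -1.0]
finger_gap: -0.001
gripper_force: 0.0
```

>>> drive_tool(deltas=[[[0,0,4,0],[0,0,8,0],[0,0,12,0],[0,0,16,0],[0,0,16,0]]])

```text
t: 14.87
tcp_pos: [0.4188, -0.3472, 0.0688]
tool_rot: [0.729, 0.685, 0.0, -0.001]
force: [-4.5, 8.4, 31.0]
finger_gap: -0.002
gripper_force: 15.0
```

>>> drive_tool(deltas=[[[0,0,-20,0],[0,0,-40,0],[0,0,-40,0],[0,0,-40,0],[0,0,-40,0]]], jaw=85)

```text
t: 15.28
tcp_pos: [0.4188, -0.349, 0.1044]
tool_rot: [0.729, 0.684, -0.0, 0.0]
force: [-0.6, 0.6, -0.1]
finger_gap: 0.708
gripper_force: 0.0
```

>>> drive_tool(deltas=[[[0,0,0,0],[0,0,0,0],[0,0,25,0],[0,0,50,0],[0,0,78,0]]])

```text
t: 15.7
tcp_pos: [0.4188, -0.3498, 0.0255]
tool_rot: [0.729, 0.684, -0.0, 0.001]
force: [-0.1, -0.2, 0.2]
finger_gap: 0.996
gripper_force: 0.0
```

>>> drive_tool(deltas=[[[0,0,0,0],[0,0,0,0],[0,0,0,0],[0,0,0,0],[0,0,0,0]]], jaw=40)

```text
t: 16.12
tcp_pos: [0.4192, -0.3502, 0.0276]
tool_rot: [0.729, 0.684, -0.0, 0.001]
force: [-0.1, -0.3, -1.9]
finger_gap: 0.619
gripper_force: 42.2
```

>>> drive_tool(deltas=[[[0,0,-35,0],[0,0,-70,0],[0,0,-105,0],[0,0,-118,0],[15,8,-118,0]]])

```text
t: 16.53
tcp_pos: [0.4293, -0.3397, 0.1498]
tool_rot: [0.73, 0.683, -0.001, 0.007]
force: [1.0, 0.4, -2.2]
finger_gap: 0.618
gripper_force: 43.3
```

>>> drive_tool(deltas=[[[30,16,0,0],[60,32,0,0],[90,48,0,0],[120,64,0,0],[150,80,0,0]]])

```text
t: 16.95
tcp_pos: [0.5177, -0.189, 0.1455]
tool_rot: [0.729, 0.684, 0.0, 0.001]
force: [-0.7, -0.6, -1.2]
finger_gap: 0.621
gripper_force: 43.3
```

>>> drive_tool(deltas=[[[30,16,0,0],[60,32,0,0],[90,48,0,0],[111,57,0,0],[111,57,0,0]]])

```text
t: 17.37
tcp_pos: [0.583, -0.079, 0.1455]
tool_rot: [0.728, 0.686, 0.002, 0.001]
force: [-0.0, -1.5, -1.3]
finger_gap: 0.62
gripper_force: 43.3
```

>>> drive_tool(deltas=[[[0,0,0,0],[0,0,35,0],[0,0,65,0],[0,0,85,0],[0,0,94,0]]])

```text
t: 17.78
tcp_pos: [0.5784, -0.084, 0.048]
tool_rot: [0.73, 0.684, -0.001, -0.002]
force: [0.0, 0.4, -1.9]
finger_gap: 0.617
gripper_force: 43.4
```

>>> drive_tool(deltas=[[[0,0,2,0],[0,0,4,0],[0,0,6,0],[0,0,8,0],[0,0,8,0]]])

```text
t: 18.2
tcp_pos: [0.582, -0.0839, 0.0437]
tool_rot: [0.729, 0.684, 0.001, 0.001]
force: [-0.7, -2.1, -0.5]
finger_gap: 0.618
gripper_force: 43.4
```

>>> drive_tool(deltas=[[[0,0,0,0],[0,0,0,0],[0,0,0,0],[0,0,0,0],[0,0,0,0]]], jaw=85)

```text
t: 18.62
tcp_pos: [0.581, -0.0832, 0.0425]
tool_rot: [0.729, 0.684, 0.0, 0.0]
force: [-0.9, -0.4, -0.1]
finger_gap: 0.997
gripper_force: 0.0
```

>>> drive_tool(deltas=[[[0,0,-35,0],[0,0,-70,0],[0,0,-105,0],[0,-35,-118,0],[0,-70,-118,0]]])

```text
t: 19.03
tcp_pos: [0.5149, -0.0802, 0.1642]
tool_rot: [0.729, 0.684, 0.003, 0.005]
force: [0.2, 0.6, -0.8]
finger_gap: 0.994
gripper_force: 0.0
```

>>> drive_tool(deltas=[[[20,-20,0,-0.12],[40,-40,0,-0.24],[60,-60,0,-0.36],[80,-70,0,-0.48],[85,-70,0,-0.6]]])

```text
t: 19.45
tcp_pos: [0.4424, 0.0133, 0.1602]
tool_rot: [0.491, 0.871, -0.0, -0.003]
force: [0.2, 0.1, -0.5]
finger_gap: 1.001
gripper_force: 0.0
```

```bash
python3 -c "
from h import *
for j in jars(): print(*j)
s=manip.sense();print(s['tcp_pos'],s['force'],tyaw(),uv(s['tcp_pos']),s['q'])
im=vision.snapshot('wrist');cv2.imwrite('pics/w3.png',im[:,:,::-1])
im=vision.snapshot('top');cv2.imwrite('pics/t3.png',cv2.resize(im[100:300,160:360,::-1],(600,600),interpolation=cv2.INTER_CUBIC))"
```

```text
[229.9 181.4] 223 [0.5975 0.0869 0.076 ] [85.   5.2]
[260.8 182.2] 222 [5.926e-01 4.000e-04 7.600e-02] [-1.6  5.9]
[291.7 183.2] 228 [ 0.5871 -0.086   0.076 ] [-88.2   6. ]
[213.7 257. ] 162 [0.3889 0.1361 0.076 ] [ 120.8 -206. ]
[0.44441264 0.01283066 0.16038923] [ 0.35994084 -0.12636351 -0.08907529] 0.5477152886272236 [   1.3 -142.8] [-2.23854067e-01  4.08073267e-01  1.94393211e+00  7.82973152e-04
  7.91799454e-01 -7.72118900e-01]
```

View pics/w3.png

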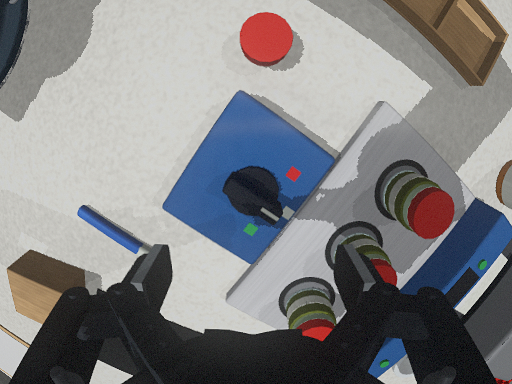

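The wrist view shows the switch disc at (251,191), its pointer toward (287,213), and all three jars standing on their pads.

```bash
python3 -c "
from h import *
cam=vision.camera_model('wrist')
for p,z in(((251,191),.06),((287,213),.07)):
  w=wrist_world(cam,p,z);print(w,uv(w))
im=cv2.imread('pics/w3.png');cv2.imwrite('pics/w3c.png',cv2.resize(im[80:270,150:350],(800,760))[:600])"
```

```text
[0.44491883 0.01062425 0.06      ] [  -0.9 -142.1]
[0.47958039 0.01205968 0.07      ] [   2.8 -107.6]
```

View pics/w3c.png

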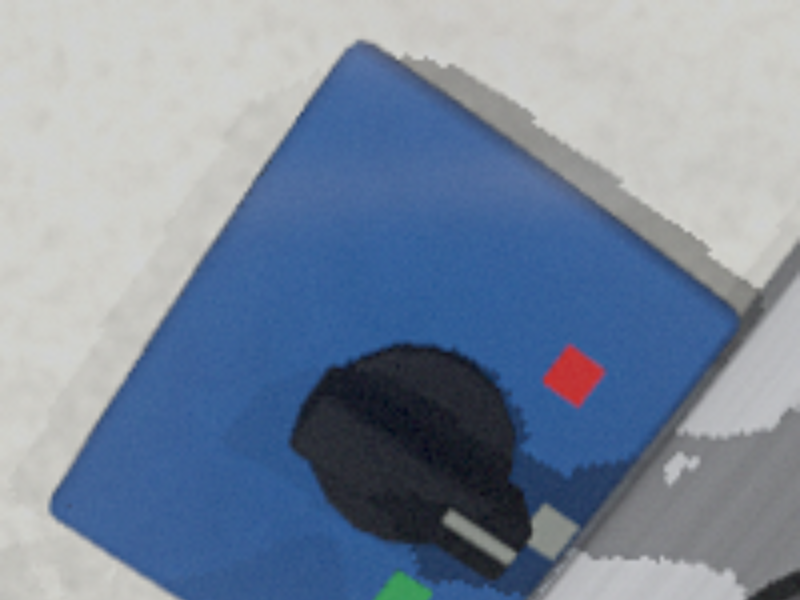

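>>> drive_tool(deltas=[[[0,0,0,0.12],[0,0,0,0.24],[0,0,0,0.36],[0,0,0,0.48],[0,0,0,0.6]]])

```text
t: 20.02
tcp_pos: [0.4476, 0.0095, 0.1603]
tool_rot: [0.733, 0.68, 0.0, 0.0]
force: [0.4, 0.0, 0.2]
finger_gap: 0.991
gripper_force: 0.0
```

>>> drive_tool(deltas=[[[0,0,0,0.12],[0,0,0,0.24],[0,0,0,0.36],[0,0,0,0.48],[0,0,0,0.6]]])

```text
t: 20.43
tcp_pos: [0.4476, 0.0095, 0.1603]
tool_rot: [0.901, 0.433, 0.0, 0.0]
force: [-0.2, -0.8, 0.3]
finger_gap: 0.995
gripper_force: 0.0
```

>>> drive_tool(deltas=[[[0,0,0,0.12],[0,0,0,0.24],[0,0,0,0.36],[0,0,0,0.48],[0,0,0,0.6]]])

```text
t: 20.85
tcp_pos: [0.4476, 0.0095, 0.1603]
tool_rot: [0.989, 0.148, 0.0, 0.0]
force: [0.3, 0.5, 0.2]
finger_gap: 0.995
gripper_force: 0.0
```

>>> drive_tool(deltas=[[[0,0,0,0.12],[0,0,0,0.24],[0,0,0,0.371],[0,0,0,0.371],[0,0,0,0.371]]])

```text
t: 21.27
tcp_pos: [0.4473, 0.0098, 0.1603]
tool_rot: [0.999, -0.032, 0.0, 0.0]
force: [0.4, -0.7, -0.1]
finger_gap: 0.993
gripper_force: 0.0
```

>>> drive_tool(deltas=[[[0,0,30,0],[0,0,60,0],[0,0,80,0],[0,0,92,0],[0,0,92,0]]])

```text
t: 21.68
tcp_pos: [0.4455, 0.0104, 0.0661]
tool_rot: [0.999, -0.032, -0.002, -0.0]
force: [-0.5, -0.5, 0.4]
finger_gap: 0.993
gripper_force: 0.0
```

```bash
python3 -c "
from h import *
s=manip.sense();print(s['tcp_pos'],s['force'],tyaw(),uv(s['tcp_pos']),s['q'])
im=vision.snapshot('wrist');cv2.imwrite('pics/w4.png',im[:,:,::-1])"
```

```text
[0.44550091 0.01038253 0.0661288 ] [-0.47825476 -0.47691902  0.40089684] -1.6342251821477805 [  -1.1 -141.5] [-2.28403812e-01  6.03039524e-01  2.00872984e+00 -1.02041921e-04
  5.34557179e-01  1.40590760e+00]
```

View pics/w4.png

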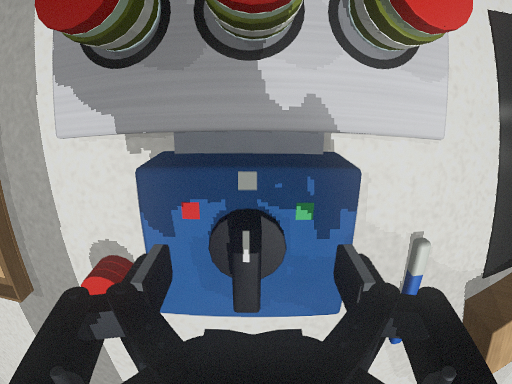

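The wrist view shows the bar at (245,270), centred between the open fingers at (155,270) and (355,270). I'll grip it and twist clockwise.

>>> drive_tool(deltas=[[[0,0,-2,0],[0,0,-2,0],[0,0,-2,0],[0,0,-2,0],[0,0,-2,0]]], jaw=5, force=60)

```text
t: 22.15
tcp_pos: [0.4471, 0.0104, 0.071]
tool_rot: [0.999, -0.032, 0.001, 0.0]
force: [0.3, -0.1, 0.0]
finger_gap: 0.295
gripper_force: 0.0
```

>>> drive_tool(deltas=[[[0,0,0,0],[0,0,0,0],[0,0,0,0.1],[0,0,0,0.2],[0,0,0,0.3]]])

```text
t: 22.57
tcp_pos: [0.4469, 0.0122, 0.0713]
tool_rot: [0.983, -0.184, 0.001, -0.001]
force: [0.6, 7.3, 9.6]
finger_gap: 0.151
gripper_force: 59.9
```

```bash
python3 -c "
from h import *
s=manip.sense();print(s['tcp_pos'],s['force'],s['ft_torque'],s['finger_gap'],s['gripper_force'],tyaw(),uv(s['tcp_pos']))"
```

```text
[0.44688028 0.01215243 0.07133369] [0.61483027 7.25540646 9.59513958] [ 1.14797710e+00  7.91504025e-03 -6.15102994e-04] 0.1509381896898794 59.87581551074982 -1.9406420223794738 [   0.8 -140.3]
```

>>> drive_tool(deltas=[[[0,0,0,0.12],[0,0,0,0.24],[0,0,0,0.36],[0,0,0,0.48],[0,0,0,0.6]]])

```text
t: 22.98
tcp_pos: [0.4456, 0.0108, 0.0713]
tool_rot: [0.885, -0.465, -0.001, 0.0]
force: [-2.4, 0.1, 11.2]
finger_gap: 0.147
gripper_force: 60.3
```

>>> drive_tool(deltas=[[[0,0,0,0.1],[0,0,0,0.15],[0,0,0,0.15],[0,0,0,0.15],[0,0,0,0.15]]])

```text
t: 23.4
tcp_pos: [0.4453, 0.0107, 0.0713]
tool_rot: [0.851, -0.526, -0.001, 0.001]
force: [-1.8, -0.4, 10.9]
finger_gap: 0.148
gripper_force: 61.7
```

```bash
python3 -c "
from h import *
s=manip.sense();print(s['tcp_pos'],s['force'],s['ft_torque'],s['finger_gap'],s['gripper_force'],tyaw(),uv(s['tcp_pos']))
im=vision.snapshot('wrist');cv2.imwrite('pics/w5.png',im[:,:,::-1])"
```

```text
[0.44527236 0.01065408 0.07131501] [-1.80063568 -0.38056009 10.8537981 ] [0.04368135 0.60288261 0.96566744] 0.14821432561932574 61.695717573165894 -2.678418195144808 [  -0.8 -141.8]
```

View pics/w5.png

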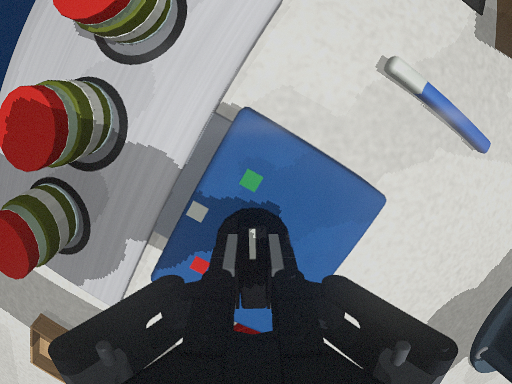

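The wrist view shows the bar gripped and turned clockwise: its pointer is at (253,235), pointing off the centre mark at (198,211). The torque reads 0.97 N m, so it's at the stop. Hold 2 s, then release.

>>> drive_tool(deltas=[[[0,0,0,0],[0,0,0,0],[0,0,0,0],[0,0,0,0],[0,0,0,0]]])

```text
t: 23.87
tcp_pos: [0.4453, 0.0107, 0.0713]
tool_rot: [0.851, -0.526, -0.001, 0.001]
force: [-2.7, -0.1, 11.0]
finger_gap: 0.146
gripper_force: 61.7
```

>>> drive_tool(deltas=[[[0,0,0,0],[0,0,0,0],[0,0,0,0],[0,0,0,0],[0,0,0,0]]])

```text
t: 24.28
tcp_pos: [0.4453, 0.0106, 0.0713]
tool_rot: [0.851, -0.526, -0.001, 0.001]
force: [-3.0, 0.3, 11.4]
finger_gap: 0.146
gripper_force: 61.7
```

>>> drive_tool(deltas=[[[0,0,0,0],[0,0,0,0],[0,0,0,0],[0,0,0,0],[0,0,0,0]]])

```text
t: 24.7
tcp_pos: [0.4452, 0.0107, 0.0713]
tool_rot: [0.851, -0.526, -0.001, 0.001]
force: [-2.6, 1.1, 11.0]
finger_gap: 0.148
gripper_force: 61.7
```

>>> drive_tool(deltas=[[[0,0,0,0],[0,0,0,0],[0,0,0,0],[0,0,0,0],[0,0,0,0]]])

```text
t: 25.12
tcp_pos: [0.4453, 0.0106, 0.0713]
tool_rot: [0.851, -0.526, -0.001, 0.001]
force: [-2.6, -0.4, 12.0]
finger_gap: 0.147
gripper_force: 61.7
```

>>> drive_tool(deltas=[[[0,0,0,0],[0,0,0,0],[0,0,0,0],[0,0,0,0],[0,0,0,0]]])

```text
t: 25.53
tcp_pos: [0.4453, 0.0107, 0.0713]
tool_rot: [0.851, -0.526, -0.001, 0.001]
force: [-3.3, 0.0, 11.3]
finger_gap: 0.146
gripper_force: 61.7
```

>>> drive_tool(deltas=[[[0,0,0,0],[0,0,0,0],[0,0,0,0],[0,0,0,0],[0,0,0,0]]], jaw=85)

```text
t: 25.95
tcp_pos: [0.4467, 0.0105, 0.0702]
tool_rot: [0.849, -0.529, -0.0, -0.0]
force: [-0.8, -0.5, 0.1]
finger_gap: 0.846
gripper_force: 0.0
```

>>> drive_tool(deltas=[[[0,0,0,0],[0,0,0,0],[0,0,0,0],[0,0,0,0],[0,0,0,0]]])

```text
t: 26.37
tcp_pos: [0.4466, 0.0105, 0.0703]
tool_rot: [0.849, -0.529, -0.0, 0.0]
force: [0.4, 0.4, -0.4]
finger_gap: 0.996
gripper_force: 0.0
```

>>> drive_tool(deltas=[[[0,0,0,-0.12],[0,0,0,-0.24],[0,0,0,-0.36],[0,0,0,-0.48],[0,0,0,-0.6]]])

```text
t: 26.78
tcp_pos: [0.4466, 0.0105, 0.0703]
tool_rot: [0.968, -0.251, 0.0, 0.0]
force: [-0.3, 0.7, -0.1]
finger_gap: 0.996
gripper_force: 0.0
```

>>> drive_tool(deltas=[[[0,0,0,-0.12],[0,0,0,-0.24],[0,0,0,-0.36],[0,0,0,-0.45],[0,0,0,-0.45]]])

```text
t: 27.2
tcp_pos: [0.4466, 0.0105, 0.0703]
tool_rot: [1.0, -0.031, 0.0, 0.0]
force: [0.1, -0.2, -0.8]
finger_gap: 0.993
gripper_force: 0.0
```

```bash
python3 -c "
from h import *
s=manip.sense();print(s['tcp_pos'],s['force'],s['ft_torque'],s['finger_gap'],s['gripper_force'],tyaw(),uv(s['tcp_pos']))
im=vision.snapshot('wrist');cv2.imwrite('pics/w6.png',im[:,:,::-1])
for j in jars(): print(*j)"
```

```text
[0.4466319  0.01051145 0.07031348] [ 0.08202879 -0.18701934 -0.80765169] [-0.00322326  0.03156397  0.00205435] 0.9934534675538401 0.0 -1.6335640395294435 [  -0.9 -140.4]
[229.9 181.4] 223 [0.5975 0.0869 0.076 ] [85.   5.2]
[260.7 182. ] 225 [0.5932 0.0007 0.076 ] [-1.3  6.5]
[291.7 183.2] 228 [ 0.5871 -0.086   0.076 ] [-88.2   6. ]
```

View pics/w6.png

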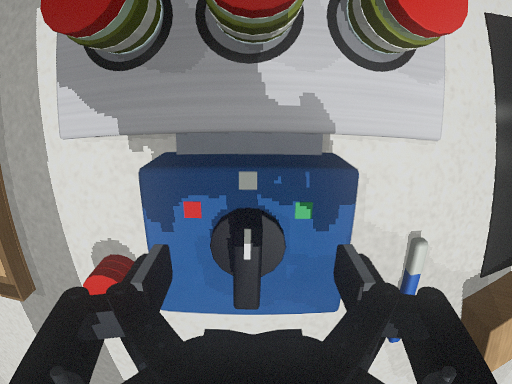

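The switch has sprung back: the pointer is upright at (247,245), facing the mark at (247,180). The jars are still on their pads. Now anticlockwise.

>>> drive_tool(deltas=[[[0,-1,0,0],[0,-1,0,0],[0,-1,0,0],[0,-1,0,0],[0,-1,0,0]]], jaw=5)

```text
t: 27.72
tcp_pos: [0.4467, 0.0115, 0.0703]
tool_rot: [0.999, -0.032, -0.0, -0.0]
force: [0.7, -0.1, -0.1]
finger_gap: 0.294
gripper_force: 0.0
```

>>> drive_tool(deltas=[[[0,0,0,0],[0,0,0,0],[0,0,0,-0.1],[0,0,0,-0.2],[0,0,0,-0.3]]])

```text
t: 28.13
tcp_pos: [0.4466, 0.0139, 0.0707]
tool_rot: [0.993, 0.118, 0.0, -0.002]
force: [1.8, 14.2, 4.5]
finger_gap: 0.147
gripper_force: 59.6
```

>>> drive_tool(deltas=[[[0,0,0,-0.12],[0,0,0,-0.24],[0,0,0,-0.36],[0,0,0,-0.48],[0,0,0,-0.6]]])

```text
t: 28.55
tcp_pos: [0.4458, 0.0153, 0.0707]
tool_rot: [0.914, 0.406, 0.001, -0.003]
force: [2.2, 21.5, 6.9]
finger_gap: 0.146
gripper_force: 59.8
```

>>> drive_tool(deltas=[[[0,0,0,-0.1],[0,0,0,-0.15],[0,0,0,-0.15],[0,0,0,-0.15],[0,0,0,-0.15]]])

```text
t: 28.97
tcp_pos: [0.4456, 0.0156, 0.0707]
tool_rot: [0.883, 0.469, 0.001, -0.003]
force: [1.6, 19.5, 6.4]
finger_gap: 0.149
gripper_force: 62.1
```

>>> drive_tool(deltas=[[[0,0,0,0],[0,0,0,0],[0,0,0,0],[0,0,0,0],[0,0,0,0]]])

```text
t: 29.38
tcp_pos: [0.4456, 0.0156, 0.0707]
tool_rot: [0.883, 0.469, 0.001, -0.003]
force: [2.1, 20.3, 6.0]
finger_gap: 0.148
gripper_force: 62.1
```

```bash
python3 -c "
from h import *
s=manip.sense();print(s['tcp_pos'],s['force'],s['ft_torque'],s['finger_gap'],s['gripper_force'],tyaw(),uv(s['tcp_pos']))
for j in jars(): print(*j)"
```

```text
[0.4455512  0.0155718  0.07068467] [ 2.07361183 20.34822591  5.98765279] [ 3.27728769 -0.44016541 -1.00792144] 0.14831718381691233 62.08852529525757 -0.5952483829155385 [   4.1 -141.8]
[229.9 181.5] 222 [0.5972 0.0869 0.076 ] [85.  5.]
[260.7 182.1] 226 [0.5929 0.0007 0.076 ] [-1.3  6.2]
[291.7 183.2] 228 [ 0.5871 -0.086   0.076 ] [-88.2   6. ]
```

>>> drive_tool(deltas=[[[0,0,0,0],[0,0,0,0],[0,0,0,0],[0,0,0,0],[0,0,0,0]]])

```text
t: 29.85
tcp_pos: [0.4456, 0.0156, 0.0707]
tool_rot: [0.883, 0.469, 0.001, -0.003]
force: [1.4, 19.7, 6.4]
finger_gap: 0.143
gripper_force: 62.1
```

>>> drive_tool(deltas=[[[0,0,0,0],[0,0,0,0],[0,0,0,0],[0,0,0,0],[0,0,0,0]]])

```text
t: 30.27
tcp_pos: [0.4456, 0.0156, 0.0707]
tool_rot: [0.883, 0.469, 0.001, -0.003]
force: [2.1, 21.1, 6.4]
finger_gap: 0.145
gripper_force: 62.1
```

>>> drive_tool(deltas=[[[0,0,0,0],[0,0,0,0],[0,0,0,0],[0,0,0,0],[0,0,0,0]]])

```text
t: 30.68
tcp_pos: [0.4456, 0.0156, 0.0707]
tool_rot: [0.883, 0.469, 0.001, -0.003]
force: [1.5, 20.5, 5.7]
finger_gap: 0.147
gripper_force: 62.1
```

>>> drive_tool(deltas=[[[0,0,0,0],[0,0,0,0],[0,0,0,0],[0,0,0,0],[0,0,0,0]]])

```text
t: 31.1
tcp_pos: [0.4456, 0.0156, 0.0707]
tool_rot: [0.883, 0.469, 0.001, -0.003]
force: [1.4, 21.1, 5.9]
finger_gap: 0.145
gripper_force: 62.1
```

>>> drive_tool(deltas=[[[0,0,0,0],[0,0,0,0],[0,0,0,0],[0,0,0,0],[0,0,0,0]]], jaw=85)

```text
t: 31.52
tcp_pos: [0.4469, 0.0111, 0.0703]
tool_rot: [0.881, 0.473, 0.0, 0.0]
force: [-0.6, -0.9, -0.6]
finger_gap: 0.846
gripper_force: 0.0
```

>>> drive_tool(deltas=[[[0,0,0,0],[0,0,0,0],[0,0,0,0],[0,0,0,0],[0,0,0,0]]])

```text
t: 31.93
tcp_pos: [0.4467, 0.0114, 0.0703]
tool_rot: [0.881, 0.473, -0.0, -0.0]
force: [-0.6, -0.6, -0.1]
finger_gap: 0.993
gripper_force: 0.0
```

>>> drive_tool(deltas=[[[0,0,-30,-0.12],[0,0,-60,-0.24],[0,0,-90,-0.36],[0,0,-90,-0.48],[0,0,-90,-0.521]]])

```text
t: 32.35
tcp_pos: [0.448, 0.0113, 0.1623]
tool_rot: [0.728, 0.686, 0.001, 0.002]
force: [-0.4, 0.8, -0.1]
finger_gap: 0.997
gripper_force: 0.0
```

```bash
python3 -c "
from h import *
s=manip.sense();print(s['tcp_pos'],s['force'],s['finger_gap'],tyaw(),uv(s['tcp_pos']))
im=vision.snapshot('wrist');cv2.imwrite('pics/w7.png',im[:,:,::-1])
for j in jars(): print(*j)"
```

```text
[0.44799858 0.01127128 0.16229015] [-0.41036176  0.78596532 -0.08510282] 0.9968002602689673 -0.059106280145830706 [  -0.  -139.1]
[229.9 181.4] 223 [0.5975 0.0869 0.076 ] [85.   5.2]
[260.7 182.2] 223 [0.5926 0.0007 0.076 ] [-1.3  5.9]
[291.7 183.2] 228 [ 0.5871 -0.086   0.076 ] [-88.2   6. ]
[213.8 257. ] 165 [0.3889 0.1359 0.076 ] [ 120.5 -206. ]
```

View pics/w7.png

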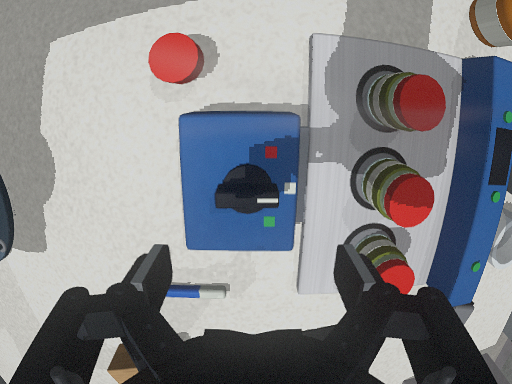

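The wrist view shows the bar centred, with its pointer at (268,201) facing the mark at (290,188), and all three jars in place. Now I move jar A to cell 0.

>>> drive_tool(deltas=[[[20,33,0,0],[40,66,0,0],[60,99,0,0],[80,132,0,0],[85,140,0,0]]], force=40)

```text
t: 32.87
tcp_pos: [0.5975, 0.0895, 0.1602]
tool_rot: [0.729, 0.684, 0.003, 0.002]
force: [0.9, -0.0, -0.8]
finger_gap: 0.997
gripper_force: 0.0
```

>>> drive_tool(deltas=[[[0,0,0,0],[0,0,30,0],[0,0,65,0],[0,0,100,0],[0,0,115,0]]])

```text
t: 33.28
tcp_pos: [0.5863, 0.0867, 0.041]
tool_rot: [0.73, 0.684, -0.004, -0.004]
force: [0.2, -0.5, -0.1]
finger_gap: 0.991
gripper_force: 0.0
```

>>> drive_tool(deltas=[[[0,0,0,0],[0,0,0,0],[0,0,0,0],[0,0,0,0],[0,0,0,0]]], jaw=40)

```text
t: 33.7
tcp_pos: [0.5924, 0.0872, 0.0468]
tool_rot: [0.729, 0.684, 0.001, 0.001]
force: [-0.1, 0.2, -1.6]
finger_gap: 0.619
gripper_force: 42.2
```

>>> drive_tool(deltas=[[[0,0,0,0],[0,0,-35,0],[0,0,-70,0],[0,0,-105,0],[0,0,-115,0]]])

```text
t: 34.12
tcp_pos: [0.595, 0.0875, 0.166]
tool_rot: [0.729, 0.684, 0.004, 0.004]
force: [0.5, 0.0, -1.2]
finger_gap: 0.621
gripper_force: 43.6
```

>>> drive_tool(deltas=[[[35,-6,0,0],[70,-12,0,0],[105,-18,0,0],[140,-24,0,0],[175,-31,0,0]]])

```text
t: 34.53
tcp_pos: [0.5713, 0.2653, 0.1599]
tool_rot: [0.73, 0.684, -0.0, -0.0]
force: [0.3, -1.2, -2.5]
finger_gap: 0.621
gripper_force: 43.6
```

>>> drive_tool(deltas=[[[28,-6,0,0],[28,-6,0,0],[28,-6,35,0],[28,-6,70,0],[28,-6,100,0]]])

```text
t: 34.95
tcp_pos: [0.567, 0.2922, 0.0588]
tool_rot: [0.729, 0.684, -0.0, -0.0]
force: [0.3, -0.8, -1.8]
finger_gap: 0.617
gripper_force: 43.7
```

>>> drive_tool(deltas=[[[0,0,10,0],[0,0,20,0],[0,0,25,0],[0,0,28,0],[0,0,28,0]]])

```text
t: 35.37
tcp_pos: [0.5688, 0.2924, 0.0331]
tool_rot: [0.729, 0.684, 0.001, 0.0]
force: [0.5, 0.9, -2.2]
finger_gap: 0.621
gripper_force: 43.5
```

```bash
python3 -c "
from h import *
s=manip.sense();print(s['tcp_pos'],s['force'],s['finger_gap'],tyaw(),uv(s['tcp_pos']))
im=vision.snapshot('scene');cv2.imwrite('pics/s8.png',cv2.resize(im[180:300,260:420,::-1],(800,600),interpolation=cv2.INTER_CUBIC))"
```

```text
[0.56876057 0.29239789 0.03307254] [ 0.52858875  0.88161641 -2.1945985 ] 0.6209093704934996 -0.0642455311818843 [288.3 -36.5]
```

View pics/s8.png

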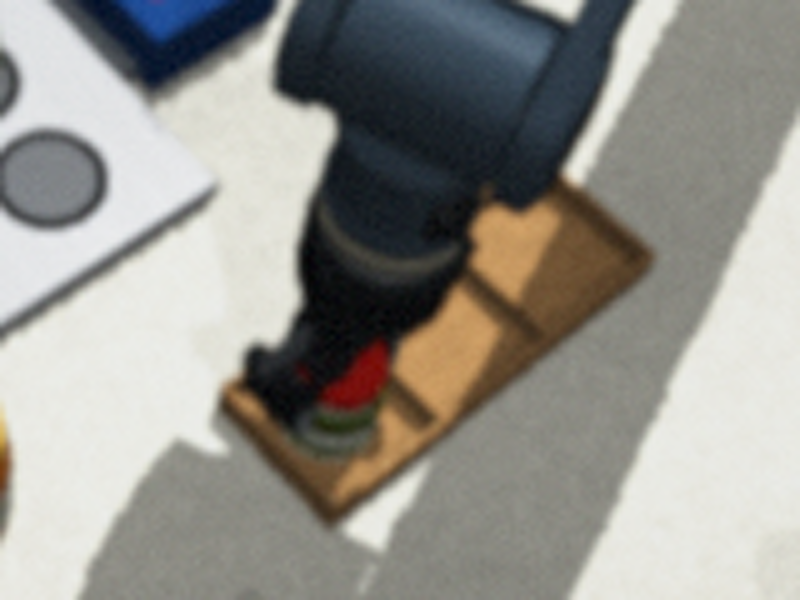

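The crop shows jar A at (340,410) inside the far cell, roughly centred and about 2 mm above the floor. I'll lower it and release with a limited opening.

>>> drive_tool(deltas=[[[0,0,2,0],[0,0,4,0],[0,0,4,0],[0,0,4,0]]])

```text
t: 35.75
tcp_pos: [0.5691, 0.2927, 0.0305]
tool_rot: [0.729, 0.684, 0.001, 0.001]
force: [-0.8, 1.0, 6.9]
finger_gap: 0.621
gripper_force: 44.0
```

>>> drive_tool(deltas=[[[0,0,0,0],[0,0,0,0],[0,0,0,0],[0,0,0,0]]], jaw=66)

```text
t: 36.08
tcp_pos: [0.5679, 0.2924, 0.0283]
tool_rot: [0.729, 0.684, 0.0, 0.0]
force: [0.7, -0.2, -0.3]
finger_gap: 0.771
gripper_force: 0.0
```

>>> drive_tool(deltas=[[[0,0,-20,0],[0,0,-50,0],[0,0,-90,0],[0,0,-130,0],[-25,4,-132,0]]])

```text
t: 36.5
tcp_pos: [0.5749, 0.272, 0.1684]
tool_rot: [0.728, 0.686, 0.008, 0.003]
force: [2.5, -0.5, 0.4]
finger_gap: 0.772
gripper_force: 0.0
```

>>> drive_tool(deltas=[[[-36,5,0,0],[-72,10,0,0],[-108,15,0,0],[-144,20,0,0],[-180,24,0,0]]], jaw=85)

```text
t: 36.92
tcp_pos: [0.5827, 0.0844, 0.1603]
tool_rot: [0.729, 0.684, 0.0, 0.0]
force: [0.4, -0.2, -0.8]
finger_gap: 0.999
gripper_force: 0.0
```

>>> drive_tool(deltas=[[[-36,4,0,0],[-72,9,0,0],[-83,9,0,0],[-83,9,0,0]]])

```text
t: 37.25
tcp_pos: [0.5867, -0.0005, 0.1602]
tool_rot: [0.731, 0.682, -0.0, 0.0]
force: [-0.4, -1.0, -0.7]
finger_gap: 0.99
gripper_force: 0.0
```

```bash
python3 -c "
from h import *
s=manip.sense();print(s['tcp_pos'],s['force'],s['finger_gap'],tyaw(),uv(s['tcp_pos']))
for j in jars(): print(*j)"
```

```text
[ 5.86651867e-01 -5.41843397e-04  1.60183710e-01] [-0.36673142 -1.02883278 -0.67162021] 0.9901287845865399 -0.0687071042418971 [-2.9  0. ]
[293.1 183.5] 179 [ 0.5862 -0.0899  0.076 ] [-92.1   5.3]
```

```bash
sed -i 's/160<c\[0\]<440/100<c[0]<440/' h.py; cat >> h.py <<'E'
def wj(z=.086):
    cam=vision.camera_model('wrist')
    for c,s in red(vision.snapshot('wrist')):
        print(c,s[4],uv(wrist_world(cam,c,z)))
E
python3 -c "
from h import *
wj()
for j in jars(): print(*j)"
```

```text
[58.  75.4] 1766 [ 109.5 -162. ]
[117.2 154.6] 93 [  38.9 -108.3]
[254.8 201.2] 2755 [-0.   0.8]
[497.7 289.8] 573 [-120.9  302.9]
[254.2 291.4] 1665 [-86.    0.3]
[506.  341.3] 268 [-239.   394.8]
[292.5 183.5] 198 [ 0.5862 -0.0882  0.076 ] [-90.5   5.2]
[157.1 192.4] 226 [0.5726 0.291  0.076 ] [287.1 -32.7]
```

>>> drive_tool(deltas=[[[0,0,30,0],[0,0,65,0],[0,0,100,0],[0,0,115,0],[0,0,115,0]]])

```text
t: 37.82
tcp_pos: [0.583, 0.0054, 0.0414]
tool_rot: [0.728, 0.685, -0.003, -0.004]
force: [-0.7, 0.4, 1.4]
finger_gap: 0.998
gripper_force: 0.0
```

>>> drive_tool(deltas=[[[0,0,0,0],[0,0,0,0],[0,0,0,0],[0,0,0,0],[0,0,0,0]]], jaw=40)

```text
t: 38.23
tcp_pos: [0.5881, 0.0028, 0.0473]
tool_rot: [0.729, 0.684, 0.002, 0.002]
force: [0.1, 2.0, 5.6]
finger_gap: 0.621
gripper_force: 42.8
```

>>> drive_tool(deltas=[[[0,0,0,0],[0,0,-35,0],[0,0,-70,0],[0,0,-105,0],[0,0,-115,0]]])

```text
t: 38.65
tcp_pos: [0.5891, 0.0019, 0.1654]
tool_rot: [0.729, 0.684, 0.003, 0.004]
force: [0.5, -0.0, -0.8]
finger_gap: 0.617
gripper_force: 43.9
```

>>> drive_tool(deltas=[[[32,-13,0,0],[64,-26,0,0],[96,-40,0,0],[128,-53,0,0],[160,-66,0,0]]])

```text
t: 39.07
tcp_pos: [0.529, 0.1673, 0.1594]
tool_rot: [0.73, 0.684, -0.001, -0.001]
force: [0.8, 0.3, -2.4]
finger_gap: 0.617
gripper_force: 43.9
```

>>> drive_tool(deltas=[[[32,-13,0,0],[64,-26,0,0],[96,-40,0,0],[125,-52,0,0],[125,-52,0,0]]])

```text
t: 39.48
tcp_pos: [0.4835, 0.2989, 0.1594]
tool_rot: [0.728, 0.686, -0.0, -0.002]
force: [0.2, -0.6, -3.5]
finger_gap: 0.619
gripper_force: 43.9
```

>>> drive_tool(deltas=[[[0,0,0,0],[0,0,35,0],[0,0,70,0],[0,0,100,0],[0,0,110,0]]])

```text
t: 39.9
tcp_pos: [0.4842, 0.2919, 0.046]
tool_rot: [0.73, 0.683, -0.004, -0.002]
force: [-0.9, -0.8, -2.1]
finger_gap: 0.619
gripper_force: 43.7
```

>>> drive_tool(deltas=[[[0,0,10,0],[0,0,15,0],[0,0,20,0],[0,0,22,0],[0,0,22,0]]])

```text
t: 40.32
tcp_pos: [0.488, 0.2943, 0.0313]
tool_rot: [0.729, 0.684, 0.001, 0.001]
force: [-2.4, -3.1, 8.2]
finger_gap: 0.615
gripper_force: 44.7
```

>>> drive_tool(deltas=[[[0,0,0,0],[0,0,0,0],[0,0,0,0],[0,0,0,0]]], jaw=66)

```text
t: 40.65
tcp_pos: [0.4876, 0.2948, 0.029]
tool_rot: [0.729, 0.684, 0.001, 0.0]
force: [0.6, 0.1, -0.5]
finger_gap: 0.769
gripper_force: 0.0
```

>>> drive_tool(deltas=[[[0,0,-20,0],[0,0,-50,0],[0,0,-90,0],[0,0,-130,0],[0,0,-132,0]]])

```text
t: 41.07
tcp_pos: [0.4915, 0.2965, 0.1675]
tool_rot: [0.729, 0.684, 0.007, 0.003]
force: [0.2, -0.3, -0.2]
finger_gap: 0.773
gripper_force: 0.0
```

```bash
python3 -c "
from h import *
s=manip.sense();print(s['tcp_pos'],s['force'],s['finger_gap'],tyaw(),uv(s['tcp_pos']))
wj(.070)
for j in jars(): print(*j)"
```

```text
[0.49146265 0.2964736  0.16750933] [ 0.23015171 -0.34114727 -0.16775041] 0.7729286994400009 -0.06356190650031956 [ 287.4 -114. ]
[14.7  6.4] 472 [ 486.5 -353.9]
[337.6 189.3] 2150 [290.9 -38.7]
[247.1 196.8] 2323 [ 284.4 -117.6]
[185.3 313.2] 113 [ 154.6 -184.1]
[291.7 183.2] 228 [ 0.5871 -0.086   0.076 ] [-88.2   6. ]
[157.4 192.4] 216 [0.5725 0.2901 0.076 ] [286.2 -32.6]
[159.  221.3] 191 [0.4916 0.286  0.076 ] [ 276.9 -113.2]
[215.5 257.4] 216 [0.3877 0.1312 0.076 ] [ 115.8 -206.9]
```

>>> drive_tool(deltas=[[[-37,12,0,0],[-74,24,0,0],[-111,36,0,0],[-148,48,0,0],[-185,59,0,0]]], jaw=85)

```text
t: 41.58
tcp_pos: [0.5329, 0.1045, 0.1584]
tool_rot: [0.729, 0.684, -0.001, -0.001]
force: [1.2, 0.0, -0.4]
finger_gap: 0.994
gripper_force: 0.0
```

>>> drive_tool(deltas=[[[-37,12,0,0],[-74,24,0,0],[-111,36,0,0],[-148,48,0,0],[-186,59,0,0]]])

```text
t: 42.0
tcp_pos: [0.5799, -0.0847, 0.1582]
tool_rot: [0.729, 0.684, -0.001, -0.002]
force: [0.3, -0.4, -0.4]
finger_gap: 0.997
gripper_force: 0.0
```

>>> drive_tool(deltas=[[[0,0,0,0],[0,0,0,0]]])

```text
t: 42.17
tcp_pos: [0.5803, -0.0855, 0.1582]
tool_rot: [0.731, 0.683, -0.001, -0.001]
force: [0.1, 0.5, -0.6]
finger_gap: 0.995
gripper_force: 0.0
```

```bash
python3 -c "
from h import *
wj()
s=manip.sense();print(s['tcp_pos'],s['force'],s['finger_gap'],tyaw(),uv(s['tcp_pos']))"
```

```text
[59.7  9.7] 938 [  80.5 -161.1]
[111.5  58.4] 108 [  28.1 -108.5]
[255.4 201.1] 2772 [-86.5   0.7]
[501.  286.6] 426 [-202.2  303. ]
[ 0.57954705 -0.08363071  0.15828384] [-0.55043803  0.9074187   0.12353651] 0.990979782908399 -0.06621979638316716 [-86.3  -1.7]
```

>>> drive_tool(deltas=[[[0,1,30,0],[0,1,65,0],[0,1,100,0],[0,1,113,0],[0,1,113,0]]])

```text
t: 42.63
tcp_pos: [0.5776, -0.0801, 0.0428]
tool_rot: [0.729, 0.685, -0.003, -0.005]
force: [-0.1, 0.2, 0.4]
finger_gap: 0.995
gripper_force: 0.0
```

>>> drive_tool(deltas=[[[0,0,0,0],[0,0,0,0],[0,0,0,0],[0,0,0,0],[0,0,0,0]]], jaw=40)

```text
t: 43.05
tcp_pos: [0.583, -0.0833, 0.049]
tool_rot: [0.729, 0.684, 0.001, 0.001]
force: [-0.2, 2.4, 4.6]
finger_gap: 0.617
gripper_force: 42.8
```

>>> drive_tool(deltas=[[[0,0,0,0],[0,0,-35,0],[0,0,-70,0],[0,0,-105,0],[0,0,-115,0]]])

```text
t: 43.47
tcp_pos: [0.5847, -0.0844, 0.1675]
tool_rot: [0.729, 0.684, 0.002, 0.004]
force: [1.2, 0.3, -0.3]
finger_gap: 0.611
gripper_force: 43.4
```

>>> drive_tool(deltas=[[[31,-17,0,0],[62,-34,0,0],[93,-51,0,0],[124,-68,0,0],[155,-84,0,0]]])

```text
t: 43.88
tcp_pos: [0.5062, 0.0778, 0.1618]
tool_rot: [0.73, 0.684, -0.001, -0.001]
force: [0.4, 0.2, -1.4]
finger_gap: 0.622
gripper_force: 43.4
```

>>> drive_tool(deltas=[[[31,-17,0,0],[62,-34,0,0],[93,-51,0,0],[124,-68,0,0],[155,-84,0,0]]])

```text
t: 44.3
tcp_pos: [0.4323, 0.2378, 0.1618]
tool_rot: [0.729, 0.684, -0.001, -0.0]
force: [-0.1, -0.3, -2.0]
finger_gap: 0.622
gripper_force: 43.4
```

>>> drive_tool(deltas=[[[30,-16,0,0],[59,-31,0,0],[59,-31,0,0],[59,-31,0,0]]])

```text
t: 44.63
tcp_pos: [0.4055, 0.2987, 0.1618]
tool_rot: [0.728, 0.686, -0.001, -0.0]
force: [-0.3, -0.9, -1.6]
finger_gap: 0.62
gripper_force: 43.4
```

```bash
python3 -c "
from h import *
s=manip.sense();print(s['tcp_pos'],s['force'],s['finger_gap'],tyaw(),uv(s['tcp_pos']))
im=vision.snapshot('top');cv2.imwrite('pics/t9.png',cv2.resize(im[150:280,130:310,::-1],(800,578),interpolation=cv2.INTER_CUBIC))"
```

```text
[0.40545517 0.29869472 0.16184399] [-0.25161236 -0.90710299 -1.5886143 ] 0.619596717502519 -0.06006532806129166 [ 284.1 -199.9]
```

>>> drive_tool(deltas=[[[0,0,35,0],[0,0,70,0],[0,0,100,0],[0,0,110,0],[0,0,118,0]]])

```text
t: 45.1
tcp_pos: [0.4067, 0.2961, 0.0427]
tool_rot: [0.73, 0.683, -0.002, -0.0]
force: [0.1, 0.2, -1.0]
finger_gap: 0.62
gripper_force: 43.3
```

>>> drive_tool(deltas=[[[0,0,4,0],[0,0,8,0],[0,0,11,0],[0,0,13,0],[0,0,13,0]]])

```text
t: 45.52
tcp_pos: [0.4079, 0.298, 0.033]
tool_rot: [0.729, 0.684, 0.001, 0.001]
force: [0.1, -1.6, 2.6]
finger_gap: 0.618
gripper_force: 43.9
```

>>> drive_tool(deltas=[[[0,0,0,0],[0,0,0,0],[0,0,0,0],[0,0,0,0]]], jaw=66)

```text
t: 45.85
tcp_pos: [0.4072, 0.2978, 0.0317]
tool_rot: [0.729, 0.684, 0.0, 0.0]
force: [0.1, 0.6, -0.9]
finger_gap: 0.774
gripper_force: 0.0
```

>>> drive_tool(deltas=[[[0,0,-20,0],[0,0,-50,0],[0,0,-90,0],[0,0,-130,0],[-30,0,-132,0]]])

```text
t: 46.27
tcp_pos: [0.4108, 0.2725, 0.1699]
tool_rot: [0.728, 0.686, 0.009, 0.003]
force: [1.6, 0.5, -0.1]
finger_gap: 0.773
gripper_force: 0.0
```

>>> drive_tool(deltas=[[[-35,0,0,0],[-70,0,0,0],[-105,0,0,0],[-140,0,0,0],[-175,0,0,0]]])

```text
t: 46.68
tcp_pos: [0.3934, 0.0918, 0.1635]
tool_rot: [0.729, 0.684, 0.0, 0.0]
force: [0.3, 0.5, -0.1]
finger_gap: 0.771
gripper_force: 0.0
```

>>> drive_tool(deltas=[[[-35,0,0,0],[-70,0,0,0],[-105,0,0,0],[-140,0,0,0],[-140,0,0,0]]])

```text
t: 47.1
tcp_pos: [0.3864, -0.0523, 0.1637]
tool_rot: [0.732, 0.682, 0.0, 0.002]
force: [0.8, 0.2, 0.7]
finger_gap: 0.772
gripper_force: 0.0
```

```bash
python3 -c "
from h import *
s=manip.sense();print(s['tcp_pos'],s['force'],s['finger_gap'])
for j in jars(): print(*j)
im=vision.snapshot('scene');a=cv2.resize(im[110:310,160:440,::-1],(800,571),interpolation=cv2.INTER_CUBIC);cv2.imwrite('pics/s10.png',a)"
```

```text
[ 0.38641403 -0.05232089  0.16366157] [0.78193414 0.24325799 0.66044591] 0.7720022303498738
[157.1 192.2] 230 [0.5731 0.291  0.076 ] [287.1 -32.1]
[157.6 221.2] 236 [0.492  0.2898 0.076 ] [ 280.8 -113. ]
[156.5 250.2] 240 [0.4122 0.2931 0.076 ] [ 279.  -192.8]
[215.5 257.4] 218 [0.3877 0.1312 0.076 ] [ 115.8 -206.9]
```

View pics/s10.png

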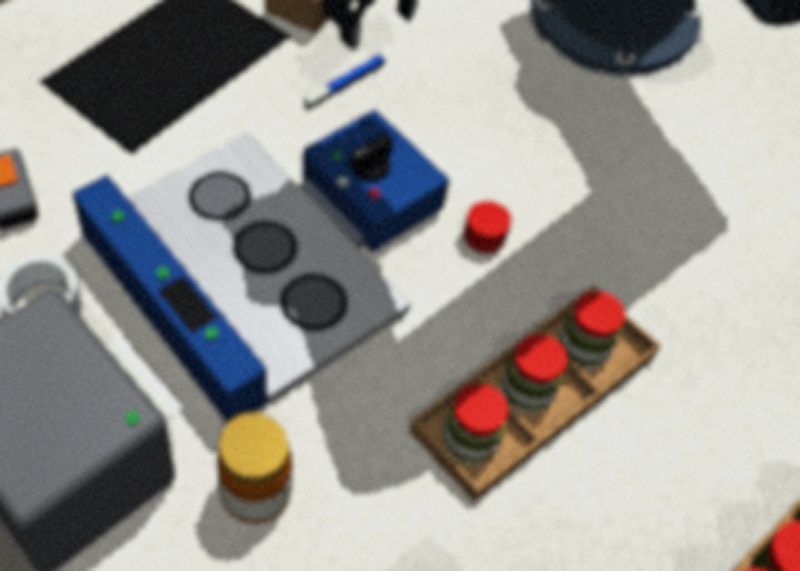

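The scene shows the three jars upright in their own cells at (478,420), (537,370) and (597,325), lids seated. The switch is centred and the bystanders are in place. Handing in.

```bash
python3 -c "
from station import manip
print(manip.sign_off())"
```

```text
the job is handed in; nothing more can be done
None
```

The job is handed in: all three jars had their lids pressed home on the pads, the switch was held about 2 s at its clockwise then anticlockwise stop and sprang back each time, and each jar now stands upright in its own tray cell. Sign-off returned no verdict.

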